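# Find the bushing with the steel core and show it to the reader

### The job

The two bushings in the rack look alike, but one has a heavy steel core inside and the other a light plastic one. Press the rack's sprung knob down and turn it clockwise to its stop so that the keeper bar frees them; lift the left bushing clear of its seat and feel its weight, then the right one, and leave the lighter standing in its own seat. Finish holding the heavier one still and upright in the gripper, centred over the reader's round window with its underside about 4 cm above the glass, touching nothing else; leave the other things on the desk where they are.

Things in the scene. Friction and masses are not known exactly. Their poses are not given: they have to be found in the camera images.
- rack: Fixed aluminium rack on the desk, base plate 110 (x) x 270 (y) x 8 mm high; origin at the centre of its underside. Two black locating rings (57 mm outside, 48 mm inside, top 20 mm above the desk) stand on the plate at y = +85 mm (left as the robot sees it) and y = -85 mm (right). In the middle a post carries the keeper and knob, and at x = -38 mm a dark fork-shaped lock stands 64 mm high, 25 mm wide. The rack is yawed at most 0.35 rad.
- plunger (a joint): How far knob and keeper are pressed straight down, m: 0 up, 0.007 fully down; sprung, about 5 N to start and 10.5 N fully down. Turning is locked by a pin in the fork until it is pressed at least 5 mm; keep pressing until turned past 0.6 rad; it springs back up when let go.
- keeper (a joint): Turn of knob and keeper bar, rad: 0 locked with the bar over both bushings, grows clockwise seen from above, stop at 1.3. The steel bar (154 x 18 x 6 mm, through the post axis) has its underside 72 mm above the desk when up, 8 mm over the bushing tops; at 0 it lies along the rack's y and covers the inner 14 mm of each bushing. Light friction; it stays where it is left.
- knob_top (a point): Centre of the top of the knob on the turning axis, 110 mm above the desk when up. The knob is an upright black bar grip on the middle of the keeper, 40 mm long along the keeper bar, 14 mm thick across it, 26 mm high; x points across the grip, y along the keeper bar (at 0 turn the rack's x and y).
- left_bushing: Closed plain aluminium bushing, upright cylinder 44 mm diameter, 56 mm high, origin at the centre of its underside; starts in the left seat (rack's y = +85 mm), held from above by the keeper bar until that is turned. Weighs either about 0.14 kg or about 0.38 kg: one of the two bushings is heavy and the other light, at random.
- right_bushing: The same outside as the left bushing; starts in the right seat (rack's y = -85 mm).
- left_seat (a point): Centre of the floor inside the left locating ring, 8 mm above the desk (2 mm play round the bushing).
- right_seat (a point): Centre of the floor inside the right locating ring, 8 mm above the desk (2 mm play round the bushing).
- reader: Fixed round grey reader on the desk, 100 mm across, 20 mm high, origin at the centre of its underside; dark round window in its top.
- window (a point): Centre of the reader's window glass (56 mm across), 21 mm above the desk, z up.
- solder_spool: Bystander, to be left alone: small solder spool, 58 mm across, 42 mm high, on end; origin at the centre of its underside.
- side_cutters: Bystander, to be left alone: side cutters with blue handles lying flat, 108 x 52 x 14 mm; origin at the centre of its underside.
- hex_bolt: Bystander, to be left alone: hexagon bolt standing on its head, 19 mm across, 37 mm high; origin at the centre of its underside.
Not all that is in view belongs to the job. What is shaped like the left_bushing but brown or green is not meant.

How it is judged:
On the way, in this order (a step that is already met when the one before it is completed fails the run):
1. the knob is pressed and turned clockwise to (near) its stop (value of joint keeper above 1.1 rad), for 0.2 s.
2. the left bushing is lifted at least 20 mm off its seat by the gripper (z of left_bushing in the frame of left_seat above 0.02 m and contact force between the fingers and left_bushing above 2 N and contact force between left_bushing and rack below 0.1 N), for 0.3 s.
3. the right bushing is lifted at least 20 mm off its seat by the gripper (z of right_bushing in the frame of right_seat above 0.02 m and contact force between the fingers and right_bushing above 2 N and contact force between right_bushing and rack below 0.1 N), for 0.3 s.
At the end, for the whole second after the job is handed in: Keeper turned past 1.1 rad. Heavier bushing gripped, still, upright (0.17 rad), within 20 mm of the window centre, underside 15 to 65 mm above the glass, touching only the gripper. Lighter one stands free in its own seat (6 mm sideways, 4 mm up, 0.08 rad), pressing on the rack with 0.4 to 2.4 N (value of joint keeper above 1.1 rad and ((horizontal distance between left_bushing and window below 0.02 m and z of left_bushing in the frame of window between 0.015 and 0.065 m and angle between left_bushing's own z axis and vertical below 0.17 rad and linear speed of left_bushing below 0.03 m/s and contact force between the fingers and left_bushing above 2 N and contact force between left_bushing and reader below 0.1 N and contact force between left_bushing and rack below 0.1 N and contact force between each of left_bushing, the arm, the fingers and right_bushing below 0.1 N and horizontal distance between right_bushing and right_seat below 0.006 m and z of right_bushing in the frame of right_seat below 0.004 m and angle between right_bushing's own z axis and vertical below 0.08 rad and linear speed of right_bushing below 0.02 m/s and contact force between right_bushing and rack between 0.4 and 2.4 N) or (horizontal distance between right_bushing and window below 0.02 m and z of right_bushing in the frame of window between 0.015 and 0.065 m and angle between right_bushing's own z axis and vertical below 0.17 rad and linear speed of right_bushing below 0.03 m/s and contact force between the fingers and right_bushing above 2 N and contact force between right_bushing and reader below 0.1 N and contact force between right_bushing and rack below 0.1 N and contact force between each of right_bushing, the arm, the fingers and left_bushing below 0.1 N and horizontal distance between left_bushing and left_seat below 0.006 m and z of left_bushing in the frame of left_seat below 0.004 m and angle between left_bushing's own z axis and vertical below 0.08 rad and linear speed of left_bushing below 0.02 m/s and contact force between left_bushing and rack between 0.4 and 2.4 N))); the arm keeps its last pose, push and grip.
It fails at once if solder spool is moved more than 30 mm (distance of solder_spool from where it was at the start of the episode above 0.03 m).
It fails at once if side cutters is moved more than 30 mm (distance of side_cutters from where it was at the start of the episode above 0.03 m).
It fails at once if hex bolt is moved more than 30 mm (distance of hex_bolt from where it was at the start of the episode above 0.03 m).
It fails at once if a bushing strikes the reader with more than 3 N (contact force between any of left_bushing, right_bushing and reader above 3 N).
It also fails if it takes over 72 s, if anything falls off the work surface, if the arm or the gripper's body presses on something with over 40 N, if the wrist force passes 120 N, or if a joint passes its speed limit or range.

### The arm

A 7-joint arm with a two-finger parallel gripper is mounted at the origin on the work surface; the furniture and walls round the work are solid. World frame = base frame: x ahead of the robot, y to its left, z up, the work surface at z = 0. Lengths are in m, angles in rad, forces in N, time in s.
With the tool pointing down it reaches from about 0.4 to 0.9 m from the base axis. Payload 5.5 kg.
Tool frame: the origin (TCP) lies midway between the tips of the shut fingers; the grasp point (between the pads) lies 19 mm behind it (manip.grip_depth is the distance from the TCP to the grasp point, in m); z points along the fingers, x is the direction in which the jaws open and shut, and the axes are right-handed (so a half turn about z gives the same grasp; the last joint's range is limited). The gripper opens to 92 mm and grips with 3 to 60 N. Pads are 19 mm wide; open, the fingers measure 130 mm over their backs; the gripper's body (75 mm by 190 mm) begins 47 mm behind the grasp point.
Start: joints at [1.384, 0.501, -0.427, 1.55, 0.221, 1.138, -0.21], TCP at [0.283, -0.585, 0.227] pointing down, gripper open.
Joint ranges: [-2.88, 2.88], [-0.31, 2.03], [-1.54, 1.56], [0.2, 2.42], [-1.41, 4.55], [0.19, 2.02], [-2.57, 2.57]. Speed limits (rad/s): [2.57, 2.57, 3.14, 3.14, 3.14, 3.14, 3.14].

### API

Orientations are given as a unit quaternion [x, y, z, w].
In Python, from bench import manip, effector, viewer gives the robot as it stands. Calls block until the motion is done:
- manip.move_pose(position, orientation): joint-space move of the TCP to a pose.
- manip.servo_line(position, ori=None, vel=0.15): straight line of the TCP; ori=None keeps the orientation; vel is the mean speed in m/s.
- manip.movej(angles): joint-space move.
- effector.open_jaws() and effector.close(f_grip=None): open the fingers fully, or close them until they stop; f_grip is the grip in N (None keeps the last).
- manip.sleep(seconds).
- manip.solve_ik(position, orientation): joint angles nearest the present ones, or None.
- viewer.get_image(name): name is "scene" or "top" or "wrist"; returns the picture (420x560x3 uint8, red, green, blue); there is no depth.
- viewer.get_calibration(name): a dict with "vfov" (degrees; the focal length in pixels is half the picture's height over the tangent of half this angle, whatever the lens; pixels are square), "cx", "cy" (the principal point, pixels), "eye" and "attitude" of the camera in the world. Camera axes: x right, y down, z forward; pixel columns grow to the right and rows downward; lengths in m; the calibration is good to about 2 mm. A picture is of the moment at which its call begins: read the wrist's pose just before it. get_calibration takes no time and is no camera call; for the wrist camera it gives the pose at the moment of the call.
A pose or a line that the arm cannot do raises manip.PlanningError and nothing moves.
- manip.hand_in(): hands the job in, once; it reports no verdict.
Readings, each from a call of its own:
- manip.current_clock(): time.
- manip.current_q(): joint angles.
- manip.current_joint_velocities(): joint speeds.
- manip.current_tau(): joint torques, N m.
- manip.current_tool_pos(): TCP position.
- manip.current_tcp_rot(): TCP orientation.
- manip.current_force(): force on the tool from outside, world axes, zero at the start.
- manip.current_wrist_torque(): the same for the moment, N m.
- manip.current_finger_gap(): finger opening in m.
Only numpy, scipy, OpenCV 4.12 (cv2) and the standard library are available. Lean on these libraries where they do the work, as an engineer would, in place of code of your own. Each camera call takes 0.05 s, during which the arm holds its last target.

## Working session

There is one attempt and no reset: what is moved stays moved. The work goes in short steps, each a Python script; the robot and the scene stay as the last script left them, time stands still between calls to the robot, and variables do not carry over. Pictures are saved under pics/ and viewed, and the job is handed in when it is done.

```bash
mkdir -p pics; ls; cat > h.py <<'E'
import numpy as np, cv2
from bench import manip, effector, viewer
def snap(n,f):
    im=np.array(viewer.get_image(n)); cv2.imwrite('pics/'+f,im[:,:,::-1]); return im
def rot(att):
    a=np.array(att,float)
    if a.shape==(3,3): return a
    from scipy.spatial.transform import Rotation as R
    return R.from_quat(a).as_matrix()
def ray(c,u,v):
    f=210/np.tan(np.radians(c['vfov'])/2)
    d=rot(c['attitude'])@np.array([(u-c['cx'])/f,(v-c['cy'])/f,1.])
    return np.array(c['eye'],float),d
def onplane(c,u,v,z):
    e,d=ray(c,u,v); return e+d*(z-e[2])/d[2]
def proj(c,p):
    f=210/np.tan(np.radians(c['vfov'])/2)
    q=rot(c['attitude']).T@(np.array(p)-np.array(c['eye'])); return q[0]/q[2]*f+c['cx'],q[1]/q[2]*f+c['cy']
E
python3 - <<'E'
from h import *
for n in ['scene','top','wrist']:
    print(n,viewer.get_calibration(n)); snap(n,n+'0.png')
print(manip.current_clock(),manip.current_force(),manip.current_tcp_rot(),manip.current_finger_gap(),manip.grip_depth)
E
```

```text
pics
scene {'vfov': 46.64634921628222, 'cx': 276.78229692087484, 'cy': 208.80320646324088, 'eye': array([ 0.57614844, -0.58490673,  1.18084362]), 'attitude': array([ 0.96112718,  0.1379146 , -0.02730884, -0.23763065])}
top {'vfov': 51.394751709928194, 'cx': 279.5956051993341, 'cy': 213.13330062423964, 'eye': array([ 0.24252831, -0.06369914,  1.0535379 ]), 'attitude': array([ 0.70618509, -0.70123666,  0.0715049 , -0.06675946])}
wrist {'vfov': 69.43417227922143, 'cx': 283.0973023287268, 'cy': 206.94509429350646, 'eye': array([ 0.35093955, -0.55292436,  0.38378812]), 'attitude': array([ 0.83896376, -0.52571687, -0.07540802,  0.11863903])}
0.15 [-0.04102016  0.42467024 -0.03054549] [ 8.47008897e-01 -5.31578238e-01 -5.90810998e-04 -3.93814918e-04] 0.09157158170570734 0.0188
```

View pics/scene0.png

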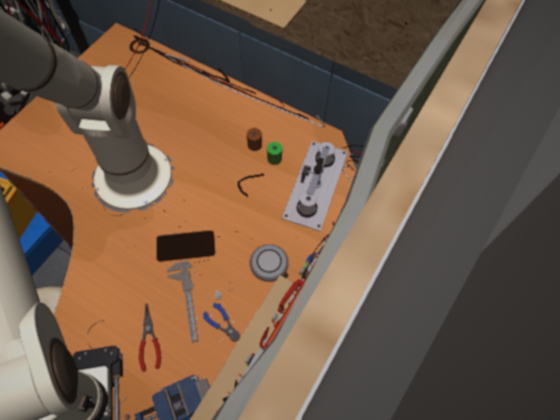

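View pics/top0.png

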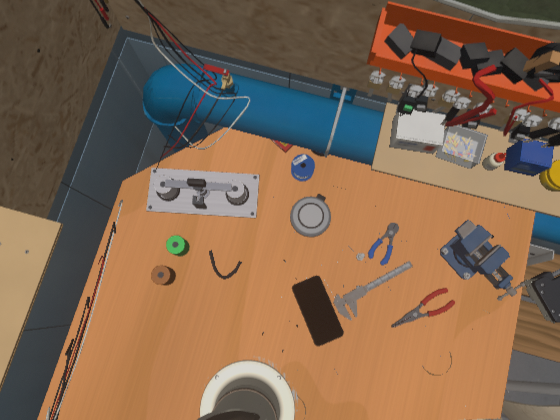

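View pics/wrist0.png

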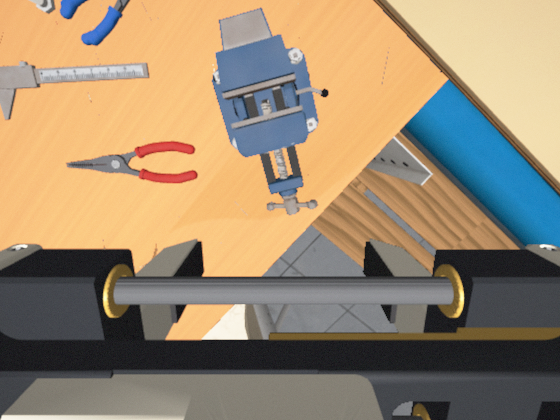

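The top view shows the rack at about (203,194) with two grey bushings, and brown (162,275) and green (176,245) decoys. The reader is at (310,216), the spool at (302,167), the cutters at (384,243) and the bolt at (361,257). I'll enlarge the rack and reader.

```bash
python3 - <<'E'
from h import *
im=cv2.imread('pics/top0.png')
cv2.imwrite('pics/c1.png',cv2.resize(im[155:235,135:345],None,fx=3.8,fy=3.8,interpolation=cv2.INTER_CUBIC))
im=cv2.imread('pics/scene0.png')
cv2.imwrite('pics/c2.png',cv2.resize(im[130:290,230:370],None,fx=3.7,fy=3.7,interpolation=cv2.INTER_CUBIC))
E
```

```text
(no output)
```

View pics/c1.png

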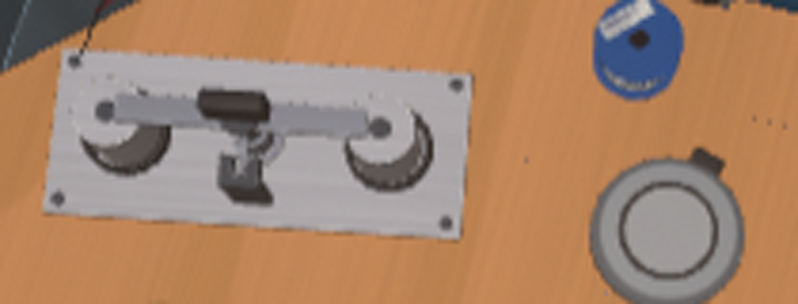

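View pics/c2.png

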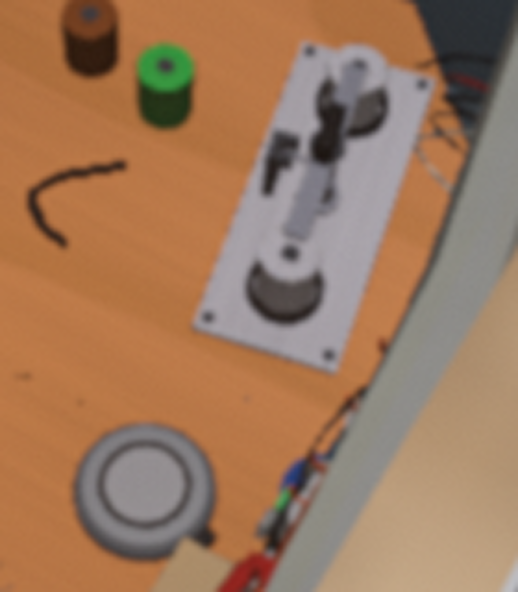

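The crops show plain grey-capped bushings only in the rack, on either side of the knob; the brown and green ones are loose decoys. Next I'll cast the plate corners, knob and window from both views.

```bash
cat > m.py <<'E'
from h import *
T=viewer.get_calibration('top');S=viewer.get_calibration('scene')
t=lambda x,y:((x+.5)/3.8-.5+135,(y+.5)/3.8-.5+155)
s=lambda x,y:((x+.5)/3.7-.5+230,(y+.5)/3.7-.5+130)
def fit(P,name):
    P=np.array(P)[:,:2] # order: left-far,right-far,right-near,left-near
    m=np.array([[.055,.135],[.055,-.135],[-.055,-.135],[-.055,.135]])
    a=P-P.mean(0); th=np.arctan2((m[:,0]*a[:,1]-m[:,1]*a[:,0]).sum(),(m*a).sum())
    R=np.array([[np.cos(th),-np.sin(th)],[np.sin(th),np.cos(th)]])
    print(name,P.mean(0),th,'res',(a-m@R.T).round(4).tolist()); return P.mean(0),th
fit([onplane(T,*t(*p),.008) for p in [(62,50),(472,73),(460,240),(43,213)]],'top')
fit([onplane(S,*s(*p),.008) for p in [(433,80),(337,372),(193,325),(303,42)]],'scene')
print('win',onplane(T,*t(669,230),.021),onplane(S,*s(145,485),.021))
print('knob',onplane(T,*t(234,97),.110),onplane(S,*s(328,112),.110))
E
python3 - <<'E'
from m import *
for n,p,z in [('spool',(302,160),.042),('bolt',(361,257),.03),('cut',(384,243),.01),('green',(176,243),.05),('brown',(162,273),.05),('benchedge',(123,183),0),('e2',(245,130),0),('plankL',(372,165),0.05),('e3',(372,165),0)]:print(n,onplane(T,*p,z))
E
```

```text
top [0.50079704 0.11924961] -0.053446297612231304 res [[-0.0004, -0.0004], [0.0007, 0.0006], [-0.0007, 0.0007], [0.0005, -0.001]]
scene [0.50173501 0.1186491 ] -0.05201381583014056 res [[-0.0017, -0.0014], [0.0001, 0.0007], [0.0003, 0.0019], [0.0013, -0.0012]]
win [ 0.44300729 -0.14500422  0.021     ] [ 0.44362972 -0.14563389  0.021     ]
knob [0.50341538 0.11733833 0.11      ] [0.49752815 0.12850192 0.11      ]
spool [ 0.5748827  -0.12333008  0.042     ]
bolt [ 0.34211215 -0.26172635  0.03      ]
cut [ 0.37817355 -0.322104    0.01      ]
green [0.3694847  0.16892568 0.05      ]
brown [0.30054382 0.19715695 0.05      ]
benchedge [0.52499181 0.32005592 0.        ]
e2 [0.66753599 0.01966717 0.        ]
plankL [ 0.56117927 -0.29093364  0.05      ]
e3 [ 0.57705565 -0.30225531  0.        ]
```

```bash
python3 - <<'E'
from m import *
def tri(a,b):
    e1,d1=ray(T,*a);e2,d2=ray(S,*b);A=np.array([d1,-d2]).T
    k=np.linalg.lstsq(A,e2-e1,rcond=None)[0];p,q=e1+k[0]*d1,e2+k[1]*d2
    return ((p+q)/2).round(3),np.linalg.norm(p-q).round(3)
print('plank near corner',tri((372,165),(281,276)),tri((372,165),(203,418)))
# project candidate positions
q=manip.current_q()
from scipy.spatial.transform import Rotation as R
def down(yaw): return (R.from_euler('z',yaw)*R.from_euler('x',np.pi)).as_quat()
print(R.from_quat(manip.current_tcp_rot()).as_matrix().round(3))
for p in [(.40,.0,.38),(.5,.118,.09),(.505,.204,.027),(.443,-.145,.06)]:
  for y in (-.053,-.053+np.pi,-1.35,-1.35+np.pi,-.053+np.pi/2):
    s=manip.solve_ik(list(p),down(y)); print(p,round(y,2),None if s is None else np.round(s,2))
im=cv2.imread('pics/scene0.png'); cv2.imwrite('pics/c3.png',cv2.resize(im[60:420,180:400],None,fx=1.65,fy=1.65,interpolation=cv2.INTER_CUBIC))
im=cv2.imread('pics/top0.png'); cv2.imwrite('pics/c4.png',cv2.resize(im[0:240,60:560],None,fx=1.6,fy=1.6,interpolation=cv2.INTER_CUBIC))
E
```

```text
top [0.50079704 0.11924961] -0.053446297612231304 res [[-0.0004, -0.0004], [0.0007, 0.0006], [-0.0007, 0.0007], [0.0005, -0.001]]
scene [0.50173501 0.1186491 ] -0.05201381583014056 res [[-0.0017, -0.0014], [0.0001, 0.0007], [0.0003, 0.0019], [0.0013, -0.0012]]
win [ 0.44300729 -0.14500422  0.021     ] [ 0.44362972 -0.14563389  0.021     ]
knob [0.50341538 0.11733833 0.11      ] [0.49752815 0.12850192 0.11      ]
plank near corner (array([ 0.502, -0.25 ,  0.233]), np.float64(0.002)) (array([ 0.489, -0.416,  0.057]), np.float64(0.289))
[[ 0.435 -0.901 -0.001]
 [-0.901 -0.435  0.001]
 [-0.001 -0.    -1.   ]]
(0.4, 0.0, 0.38) -0.05 [ 0.96 -0.15 -0.9   1.89 -0.12  1.35  0.04]
(0.4, 0.0, 0.38) 3.09 None
(0.4, 0.0, 0.38) -1.35 [ 1.2  -0.21 -1.08  1.89 -0.19  1.36 -1.17]
(0.4, 0.0, 0.38) 1.79 [ 1.35 -0.27 -1.16  1.89 -0.25  1.37  2.05]
(0.4, 0.0, 0.38) 1.52 [ 1.13 -0.19 -1.03  1.89 -0.16  1.35  1.66]
(0.5, 0.118, 0.09) -0.05 [ 0.43  0.59 -0.9   1.99  0.61  0.86 -0.86]
(0.5, 0.118, 0.09) 3.09 [ 0.66  0.88 -1.3   1.98  0.97  1.11  2.  ]
(0.5, 0.118, 0.09) -1.35 [ 0.42  0.58 -0.88  1.99  0.6   
[... 161 characters left out ...]
, 0.027) -0.05 [ 0.12  0.68 -0.7   1.94  0.64  0.76 -1.02]
(0.505, 0.204, 0.027) 3.09 [ 0.46  1.1  -1.31  1.93  1.19  1.18  1.76]
(0.505, 0.204, 0.027) -1.35 [ 0.12  0.69 -0.71  1.94  0.65  0.76 -2.32]
(0.505, 0.204, 0.027) 1.79 [ 0.13  0.69 -0.73  1.94  0.66  0.77  0.81]
(0.505, 0.204, 0.027) 1.52 [ 0.12  0.69 -0.71  1.94  0.64  0.76  0.55]
(0.443, -0.145, 0.06) -0.05 [ 0.89  0.52 -0.76  2.12  0.56  0.71 -0.29]
(0.443, -0.145, 0.06) 3.09 [-0.61  0.73  1.13  2.16 -0.92  0.86 -2.1 ]
(0.443, -0.145, 0.06) -1.35 [ 0.74  0.47 -0.57  2.12  0.4   0.66 -1.46]
(0.443, -0.145, 0.06) 1.79 [ 1.05  0.62 -0.98  2.11  0.74  0.8   1.4 ]
(0.443, -0.145, 0.06) 1.52 [ 1.    0.58 -0.91  2.11  0.68  0.77  1.18]
```

View pics/c3.png

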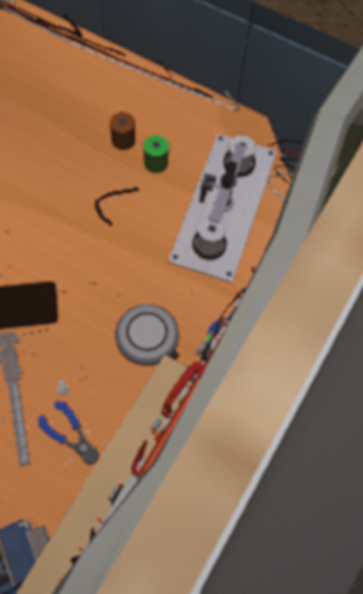

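View pics/c4.png

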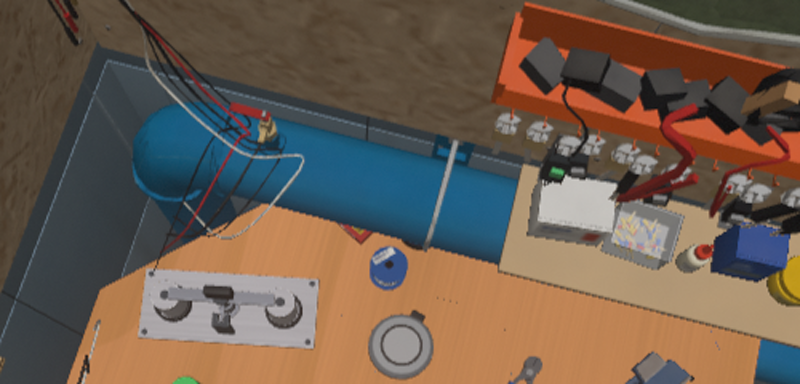

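The plank at the upper right is a shelf at z≈0.23 with its corner at (0.50,-0.25). I'll stay on the robot side of it, rise, and move over the rack with the wrist camera above it.

```bash
cat >> h.py <<'E'
from scipy.spatial.transform import Rotation as R
def down(yaw): return (R.from_euler('z',yaw)*R.from_euler('x',np.pi)).as_quat()
def st(m=''):
    print(m,'t',round(manip.current_clock(),2),'tcp',np.round(manip.current_tool_pos(),4),'F',np.round(manip.current_force(),2),'gap',round(manip.current_finger_gap(),4))
E
python3 - <<'E'
from h import *
manip.servo_line([.283,-.585,.37],vel=.2); st()
manip.servo_line([.40,0,.37],down(-.053),vel=.3); st()
manip.servo_line([.495,.05,.33],vel=.2); manip.sleep(.2); st()
c=viewer.get_calibration('wrist'); snap('wrist','w1.png'); import pickle; pickle.dump(c,open('c_w1.pkl','wb')); print(c, manip.current_q())
E
```

```text
t 1.02 tcp [ 0.2825 -0.5845  0.3686] F [ 0.83  0.19 -0.13] gap 0.0917
 t 3.16 tcp [ 0.3998 -0.0011  0.3698] F [ 0.4  -0.32 -0.26] gap 0.0919
 t 4.08 tcp [0.4947 0.0491 0.3306] F [-0.93 -0.41  0.49] gap 0.0917
{'vfov': 69.43417227922143, 'cx': 283.0973023287268, 'cy': 206.94509429350646, 'eye': array([0.49954738, 0.1238796 , 0.4884858 ]), 'attitude': array([ 0.98959339, -0.02639166, -0.00332219,  0.14141203])} [ 0.82249137  0.2400849  -1.12756861  1.77752554  0.22943292  1.26656349
 -0.41777612]
```

View pics/w1.png

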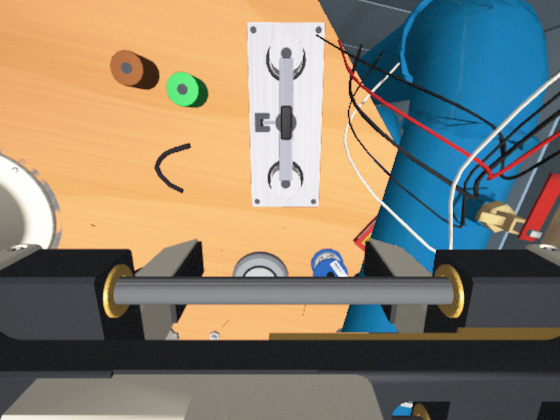

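```bash
python3 - <<'E'
from m import *
import pickle
c=pickle.load(open('c_w1.pkl','rb'))
def tri(a,b):
    e1,d1=ray(T,*a);e2,d2=ray(c,*b);A=np.array([d1,-d2]).T
    k=np.linalg.lstsq(A,e2-e1,rcond=None)[0];p,q=e1+k[0]*d1,e2+k[1]*d2
    return ((p+q)/2).round(3),np.linalg.norm(p-q).round(3)
print('gold',tri((227,82),(497,217)),'redlabel',tri((213,73),(543,205)))
im=cv2.imread('pics/w1.png');hsv=cv2.cvtColor(im,cv2.COLOR_BGR2HSV)
m=((hsv[...,1]<60)&(hsv[...,2]>110)).astype(np.uint8); m[:, :235]=0;m[:,335:]=0;m[215:]=0
m=cv2.morphologyEx(m,cv2.MORPH_CLOSE,np.ones((15,15)))
cs,_=cv2.findContours(m,cv2.RETR_EXTERNAL,cv2.CHAIN_APPROX_NONE);k=max(cs,key=cv2.contourArea)
ap=cv2.approxPolyDP(k,12,True)[:,0];print(cv2.contourArea(k),ap.tolist(),cv2.boxPoints(cv2.minAreaRect(k)).tolist())
d=((hsv[...,2]<75)&(hsv[...,0]<300)).astype(np.uint8);d[:100]=0;d[145:]=0;d[:,:275]=0;d[:,300:]=0
n,l,s,ce=cv2.connectedComponentsWithStats(d);print(s.tolist(),ce.tolist())
for i in range(1,n):
  if s[i,4]>80: 
    print('knob',onplane(c,*ce[i],.110),onplane(c,s[i,0]+s[i,2]/2-.5,s[i,1]+s[i,3]/2-.5,.110))
for b in [(286,57),(286,182)]: print('cap',onplane(c,*b,.064))
cv2.imwrite('pics/c5.png',cv2.resize(im[10:220,235:400],None,fx=2.8,fy=2.8,interpolation=cv2.INTER_CUBIC))
cv2.imwrite('pics/c6.png',cv2.resize(im[:250,300:560],None,fx=2.3,fy=2.3,interpolation=cv2.INTER_CUBIC))
E
```

```text
top [0.50079704 0.11924961] -0.053446297612231304 res [[-0.0004, -0.0004], [0.0007, 0.0006], [-0.0007, 0.0007], [0.0005, -0.001]]
scene [0.50173501 0.1186491 ] -0.05201381583014056 res [[-0.0017, -0.0014], [0.0001, 0.0007], [0.0003, 0.0019], [0.0013, -0.0012]]
win [ 0.44300729 -0.14500422  0.021     ] [ 0.44362972 -0.14563389  0.021     ]
knob [0.50341538 0.11733833 0.11      ] [0.49752815 0.12850192 0.11      ]
gold (array([0.667, 0.038, 0.255]), np.float64(0.003)) redlabel (array([0.663, 0.06 , 0.299]), np.float64(0.005))
13131.5 [[248, 22], [252, 205], [317, 206], [324, 23]] [[247.0, 22.0], [324.0, 22.0], [324.0, 206.0], [247.0, 206.0]]
[[0, 0, 560, 420, 235017], [281, 106, 11, 33, 182], [285, 131, 1, 1, 1]] [[279.4948833488641, 209.56663986009522], [286.0769230769231, 123.87912087912088], [285.0, 131.0]]
knob [0.50313819 0.11748953 0.11      ] [0.50315572 0.11967129 0.11      ]
cap [0.50762381 0.19885874 0.064     ]
cap [0.49943765 0.03694757 0.064     ]
```

View pics/c5.png

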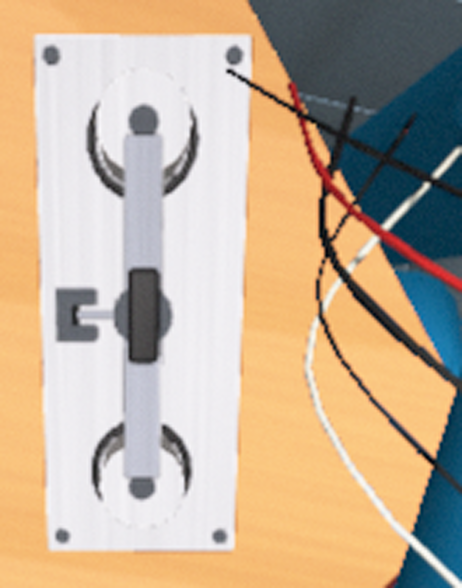

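View pics/c6.png

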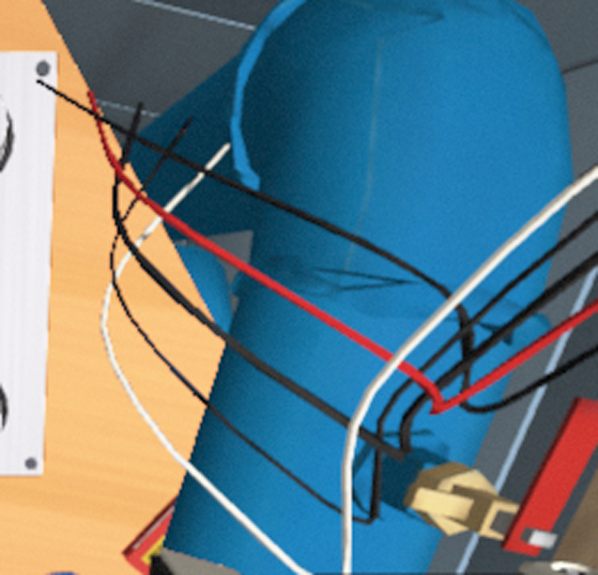

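```bash
python3 - <<'E' | tail -n +5
from m import *
import pickle
c=pickle.load(open('c_w1.pkl','rb'))
g=lambda x,y:((x+.5)/2.8-.5+235,(y+.5)/2.8-.5+10)
fit([onplane(c,*g(*p),.008) for p in [(251,35),(234,549),(50,549),(35,36)]],'wrist')
print('knob',onplane(c,*g(143.5,315),.11))
print('caps',onplane(c,*g(143,119),.064),onplane(c,*g(141,488),.064))
print('edge wrist z0',onplane(c,398,143,0),onplane(c,375,239,0),'z.15',onplane(c,398,143,.15),onplane(c,375,239,.15))
print('edge top z0',onplane(T,245,130,0),onplane(T,375,160,0),'z.15',onplane(T,245,130,.15),onplane(T,375,160,.15))
E
```

```text
wrist [0.50349294 0.11933238] -0.05267080962754963 res [[-0.0009, -0.001], [-0.0008, 0.0012], [0.0008, 0.0012], [0.0009, -0.0015]]
knob [0.50305949 0.11946931 0.11      ]
caps [0.50758822 0.20444151 0.064     ] [0.49791919 0.03417249 0.064     ]
edge wrist z0 [0.67953199 0.07707256 0.        ] [ 0.64835251 -0.08473713  0.        ] z.15 [0.62426387 0.09144566 0.15      ] [ 0.60265872 -0.02067691  0.15      ]
edge top z0 [0.66753599 0.01966717 0.        ] [ 0.590292   -0.31030717  0.        ] z.15 [0.6070245  0.00779769 0.15      ] [ 0.54077831 -0.27519576  0.15      ]
```

The desk edge matches in both views at z=0, so the pipe stays behind it. The rack centre is ≈(0.502,0.119) and yaw ≈-0.053. Next I'll grip the knob, press and turn.

```bash
python3 - <<'E'
from h import *
manip.servo_line([.5022,.1192,.16],down(-.053),vel=.25); st('above')
manip.servo_line([.5022,.1192,.091],vel=.12); st('at')
effector.close(f_grip=40); st('closed')
manip.servo_line([.5022,.1192,.0835],vel=.03); manip.sleep(.1); st('pressed')
print(manip.current_q())
snap('scene','s2.png')
E
```

```text
above t 5.02 tcp [0.5029 0.1192 0.161 ] F [ 0.56 -0.84  0.19] gap 0.0916
at t 5.74 tcp [0.5027 0.1195 0.0915] F [-0.31  0.31  0.89] gap 0.0916
closed t 6.93 tcp [0.5021 0.1192 0.091 ] F [-0.39  0.24 -0.11] gap 0.0137
pressed t 7.43 tcp [0.5023 0.1193 0.084 ] F [-2.76 -1.53  9.03] gap 0.0136
[ 0.40740351  0.59753164 -0.87623278  1.9849189   0.61582978  0.84710573
 -0.86533911]
```

```bash
python3 -c "
import cv2;im=cv2.imread('pics/s2.png');cv2.imwrite('pics/c7.png',cv2.resize(im[100:300,200:400],None,fx=2.9,fy=2.9,interpolation=cv2.INTER_CUBIC))"
```

```text
(no output)
```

View pics/c7.png

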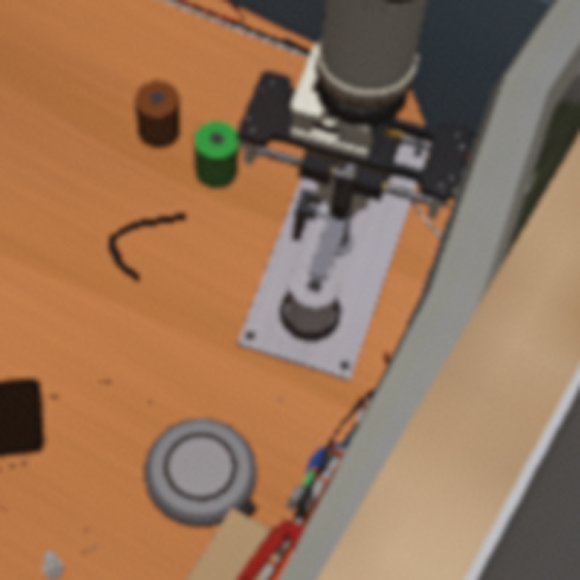

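The knob is gripped and pressed (about 9 N). I'll press slightly more and turn clockwise with the last joint, in steps.

```bash
python3 - <<'E'
from h import *
manip.servo_line([.5022,.1192,.0827],vel=.03); st('pressed')
q=np.array(manip.current_q())
for d in (.3,.65,1.0,1.3):
    g=q.copy(); g[6]-=d; manip.movej(g.tolist()); st(d); print(np.round(manip.current_wrist_torque(),2),np.round(R.from_quat(manip.current_tcp_rot()).as_matrix()[:2,0],3),manip.current_q()[6]-q[6])
manip.sleep(.3);st()
snap('top','t3.png')
E
python3 -c "
import cv2;im=cv2.imread('pics/t3.png');cv2.imwrite('pics/c8.png',cv2.resize(im[130:240,120:345],None,fx=3.5,fy=3.5,interpolation=cv2.INTER_CUBIC))"
```

```text
pressed t 7.73 tcp [0.5023 0.1194 0.0838] F [-4.21 -1.03 15.2 ] gap 0.0135
0.3 t 8.12 tcp [0.5022 0.1193 0.0843] F [-2.45 -1.24  8.23] gap 0.0141
[-0.3   0.7  -0.06] [ 0.938 -0.346] -0.30055504431986435
0.65 t 8.55 tcp [0.502  0.1194 0.0842] F [-3.57 -0.84  8.26] gap 0.0133
[-0.24  0.74 -0.1 ] [ 0.763 -0.647] -0.6506002059026295
1.0 t 8.97 tcp [0.502  0.1195 0.0842] F [-3.5  -0.28  7.97] gap 0.0139
[-0.18  0.85 -0.05] [ 0.495 -0.869] -1.000540031768398
1.3 t 9.37 tcp [0.5019 0.1196 0.0842] F [-2.64 -0.31  7.98] gap 0.0134
[-0.08  0.81 -0.05] [ 0.216 -0.976] -1.3005442310465816
 t 9.67 tcp [0.5019 0.1196 0.0842] F [-3.29 -0.65  9.43] gap 0.0135
```

View pics/c8.png

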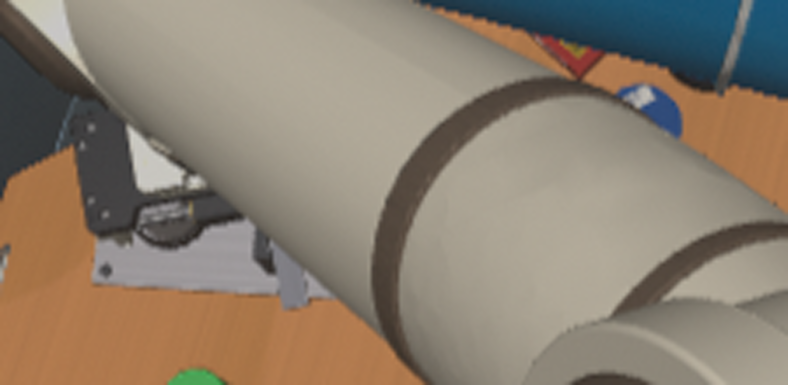

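The bar's end has swung out to the near side. I'll release, rise and look.

```bash
python3 - <<'E'
from h import *
manip.servo_line([.5022,.1192,.0915],vel=.05); st('up')
effector.open_jaws(); st('open')
manip.servo_line([.5022,.1192,.20],vel=.25)
manip.servo_line([.500,.10,.27],down(-.053),vel=.2); manip.sleep(.2); st()
import pickle
c=viewer.get_calibration('wrist'); snap('wrist','w4.png'); pickle.dump(c,open('c_w4.pkl','wb'))
E
```

```text
up t 10.02 tcp [0.5017 0.1194 0.0911] F [-0.74  1.72 -3.65] gap 0.0133
open t 11.31 tcp [0.5022 0.1192 0.0915] F [-0.5  -0.91 -0.59] gap 0.0919
 t 13.54 tcp [0.4999 0.1    0.2699] F [-0.51 -0.72 -0.04] gap 0.0917
```

View pics/w4.png

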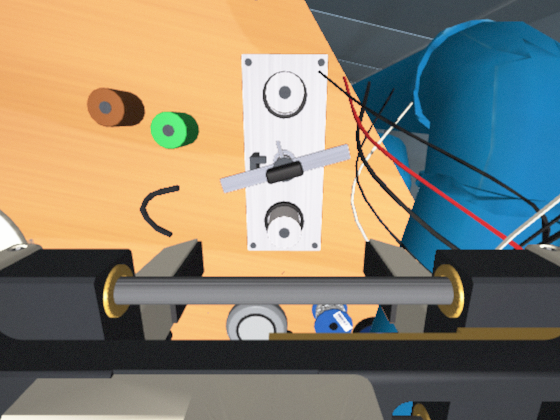

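The bar now lies across the rack from (222,185) to (348,152), roughly 1.3 rad. The left cap is at (285,92) and the right at (285,232). I'll refine the bushing positions and then grasp the left one.

```bash
python3 - <<'E'
from h import *
import pickle
c=pickle.load(open('c_w4.pkl','rb'))
print('caps',onplane(c,285,92,.064),onplane(c,285,232,.064))
a,b=onplane(c,222,185,.078),onplane(c,348,152,.078);d=b-a;print('keeper',np.arctan2(d[0],d[1])-.053)
r=np.array([.5022,.1192]);u=np.array([np.sin(.053),np.cos(.053)]);L=r+.085*u;print(L,r-.085*u)
manip.servo_line([L[0],L[1],.14],down(-.053),vel=.2); manip.sleep(.3); st('pre')
for z in (.11,.08,.055,.032):
    manip.servo_line([L[0],L[1],z],vel=.12); st(z)
snap('wrist','w5.png')
E
```

```text
caps [0.50837003 0.20364986 0.064     ] [0.49993482 0.03567602 0.064     ]
keeper 1.312352668640476
[0.50670289 0.20408065] [0.49769711 0.03431935]
pre t 14.88 tcp [0.5072 0.2035 0.1405] F [ 0.53 -0.56 -0.04] gap 0.0918
0.11 t 15.28 tcp [0.5061 0.2039 0.1094] F [0.03 0.39 0.54] gap 0.0919
0.08 t 15.68 tcp [0.5064 0.2042 0.0798] F [ 0.83  0.16 -0.02] gap 0.0917
0.055 t 16.03 tcp [0.5064 0.204  0.0548] F [-0.55 -0.16  0.35] gap 0.0919
0.032 t 16.38 tcp [0.5063 0.204  0.0318] F [ 0.69  0.94 -0.22] gap 0.0917
```

View pics/w5.png

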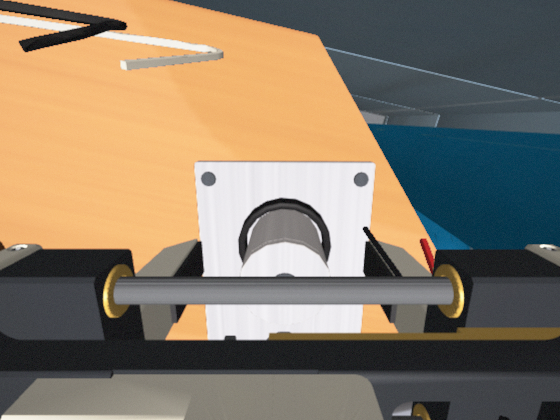

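The bushing sits centred between the fingers with no contact. I'll grip, lift and weigh.

```bash
cat >> h.py <<'E'
def fz(n=12):
    v=[]
    for _ in range(n): manip.sleep(.05); v.append(manip.current_force())
    v=np.array(v); return v.mean(0).round(3),v.std(0).round(3)
E
python3 - <<'E'
from h import *
print('base',fz(8))
effector.close(f_grip=25); st('closed')
p=manip.current_tool_pos()
manip.servo_line([p[0],p[1],.032+.045],vel=.08); manip.sleep(.3); st('lift')
print('load',fz())
E
```

```text
base (array([-0.035, -0.216,  0.151]), array([0.67 , 0.815, 0.494]))
closed t 17.65 tcp [0.5068 0.2041 0.032 ] F [ 1.31 -0.07 -1.18] gap 0.0427
lift t 18.67 tcp [0.5065 0.204  0.0766] F [ 0.41  0.46 -4.36] gap 0.0427
load (array([ 0.149, -0.123, -3.562]), array([0.448, 0.374, 0.379]))
```

The left one weighs about 3.7 N, so it is the heavy one. I'll return it to its seat and weigh the right one to confirm.

```bash
python3 - <<'E'
from h import *
x,y=.5067,.2041
manip.servo_line([x,y,.045],vel=.08); st()
manip.servo_line([x,y,.0325],vel=.04); st('down')
effector.open_jaws(); st('open')
manip.servo_line([x,y,.15],vel=.25)
X,Y=.4980,.0345
manip.servo_line([X,Y,.15],vel=.25); manip.sleep(.2); st('pre R')
for z in (.11,.07,.032):
    manip.servo_line([X,Y,z],vel=.12); st(z)
snap('wrist','w6.png'); snap('scene','s6.png')
E
```

```text
t 19.82 tcp [0.5063 0.2042 0.0445] F [-0.11  0.08 -3.78] gap 0.0426
down t 20.28 tcp [0.5065 0.204  0.0323] F [ 0.22  0.88 -4.42] gap 0.0428
open t 21.22 tcp [0.5067 0.2041 0.0325] F [-1.01  0.05  0.29] gap 0.0915
pre R t 22.87 tcp [0.4979 0.0364 0.1501] F [ 0.92  0.25 -0.17] gap 0.0918
0.11 t 23.35 tcp [0.4978 0.0351 0.1099] F [ 0.72 -0.04  1.28] gap 0.0918
0.07 t 23.83 tcp [0.4981 0.0349 0.0703] F [0.06 0.28 0.16] gap 0.0916
0.032 t 24.3 tcp [0.4981 0.0348 0.0323] F [ 1.03 -0.25  0.88] gap 0.0915
```

View pics/w6.png

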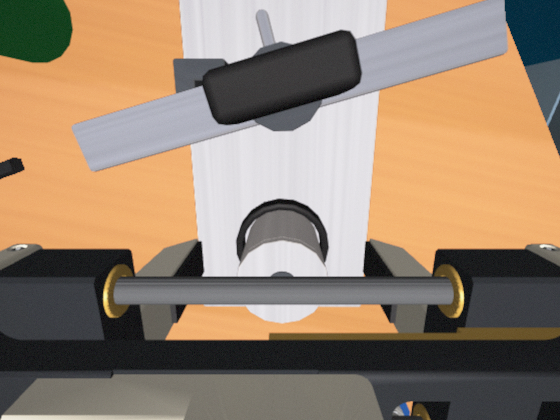

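View pics/s6.png

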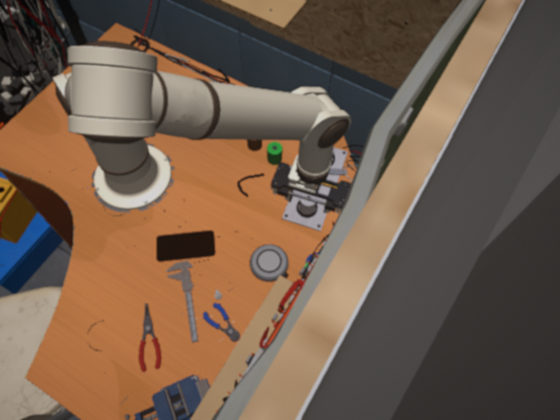

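The right bushing is centred between the fingers (cap at about (283,290)) and the keeper is clear.

```bash
python3 - <<'E'
from h import *
X,Y=.4980,.0345
effector.close(f_grip=25); st('closed')
manip.servo_line([X,Y,.077],vel=.08); manip.sleep(.3); st('lift')
print('load',fz())
manip.servo_line([X,Y,.045],vel=.08)
manip.servo_line([X,Y,.0325],vel=.04); st('down')
effector.open_jaws(); st('open')
manip.servo_line([X,Y,.15],vel=.2)
manip.servo_line([.500,.10,.27],vel=.2); manip.sleep(.2)
import pickle
c=viewer.get_calibration('wrist'); snap('wrist','w7.png'); pickle.dump(c,open('c_w7.pkl','wb')); st()
E
```

```text
closed t 25.23 tcp [0.4978 0.0345 0.0319] F [-0.68 -0.31 -0.66] gap 0.0424
lift t 26.23 tcp [0.4977 0.0346 0.0766] F [-1.44 -0.71 -2.01] gap 0.0429
load (array([ 0.074, -0.301, -1.055]), array([0.331, 0.437, 0.349]))
down t 27.85 tcp [0.4979 0.0345 0.0324] F [-0.19 -0.34 -1.1 ] gap 0.0425
open t 28.78 tcp [0.498  0.0345 0.0325] F [-0.47  0.1   1.24] gap 0.092
 t 30.6 tcp [0.4996 0.0992 0.2691] F [0.3  0.02 0.22] gap 0.0918
```

View pics/w7.png

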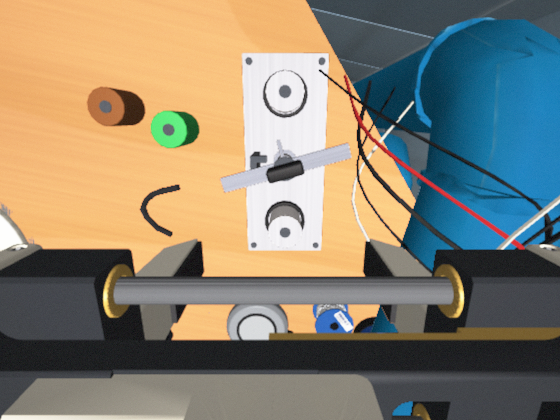

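The right one weighs about 1.1–1.3 N and is light. It is back in its seat, with its cap at (285,232) as before. Now I'll carry the heavy left one to the reader.

```bash
python3 - <<'E'
from h import *
x,y=.5067,.2041
manip.servo_line([x,y,.14],vel=.25)
manip.servo_line([x,y,.032],vel=.12); st('at L')
effector.close(f_grip=30); st('closed')
manip.servo_line([x,y,.077],vel=.08); manip.servo_line([x,y,.20],vel=.15); manip.sleep(.2); print(fz(6)); st()
manip.servo_line([.4433,-.1453,.20],vel=.15); st('over')
manip.sleep(.2); snap('top','t8.png'); snap('scene','s8.png')
E
```

```text
at L t 32.47 tcp [0.5072 0.2046 0.0327] F [ 0.51  0.26 -0.48] gap 0.0918
closed t 33.29 tcp [0.5066 0.2041 0.032 ] F [ 0.17 -0.06  0.19] gap 0.0428
(array([ 0.02 , -0.329, -3.877]), array([0.553, 0.344, 0.354]))
 t 35.47 tcp [0.5066 0.2042 0.1999] F [ 0.51  0.23 -4.13] gap 0.0432
over t 37.98 tcp [ 0.4435 -0.1446  0.2001] F [ 0.4  -0.23 -3.96] gap 0.0429
```

View pics/t8.png

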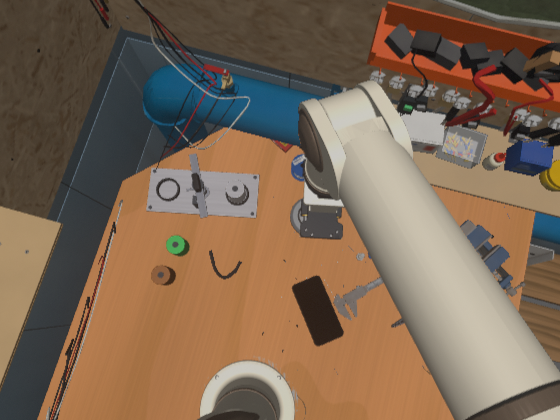

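View pics/s8.png

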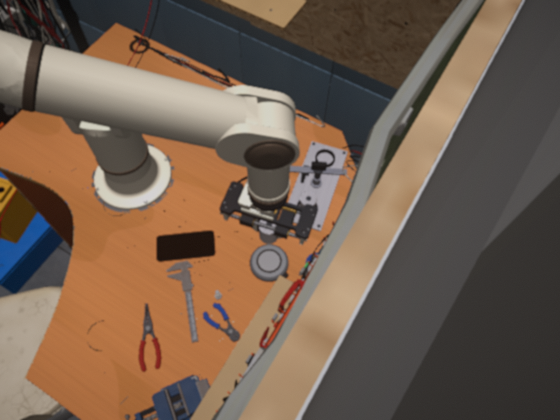

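Left ring is empty, the right bushing stands, and the heavy one hangs above the reader. I'll check the forearm's clearance to the shelf before lowering.

```bash
python3 - <<'E' | tail -n +5
from m import *
def tri(a,b):
    e1,d1=ray(T,*a);e2,d2=ray(S,*b);A=np.array([d1,-d2]).T
    k=np.linalg.lstsq(A,e2-e1,rcond=None)[0];p,q=e1+k[0]*d1,e2+k[1]*d2
    return ((p+q)/2).round(3),np.linalg.norm(p-q).round(3)
print('wristjoint',tri((355,130),(260,125)))
for z in (.085,): print(np.round(manip.solve_ik([.4433,-.1453,z],down(-.053)),2))
print(np.round(manip.current_q(),2))
# elbow/forearm: tri of forearm mid
print('forearm',tri((440,260),(120,80)))
E
```

```text
wristjoint (array([ 0.433, -0.152,  0.585]), np.float64(0.0))
[ 1.2   0.7  -1.2   2.1   0.84  0.94 -0.53]
[ 1.38  0.59 -1.44  2.01  0.65  1.14 -0.4 ]
forearm (array([ 0.268, -0.206,  0.689]), np.float64(0.019))
```

```bash
python3 - <<'E'
from h import *
for z in (.14,.105,.085):
    manip.servo_line([.4433,-.1453,z],vel=.07); st(z)
manip.sleep(.5); st(); print(fz(6),np.round(R.from_quat(manip.current_tcp_rot()).as_matrix()[:,2],3),np.abs(manip.current_joint_velocities()).max())
import pickle
c=viewer.get_calibration('wrist'); pickle.dump(c,open('c_w9.pkl','wb')); snap('wrist','w9.png'); snap('scene','s9.png'); snap('top','t9.png')
E
python3 -c "
import cv2,numpy as np
a=cv2.imread('pics/s9.png')[130:290,200:360];b=cv2.imread('pics/t9.png')[150:290,130:410]
cv2.imwrite('pics/c9.png',cv2.resize(a,None,fx=3.6,fy=3.6,interpolation=cv2.INTER_CUBIC));cv2.imwrite('pics/c10.png',cv2.resize(b,None,fx=2.8,fy=2.8,interpolation=cv2.INTER_CUBIC))"
```

```text
0.14 t 39.29 tcp [ 0.4437 -0.1452  0.1403] F [ 0.22 -0.27 -3.35] gap 0.0429
0.105 t 39.94 tcp [ 0.4434 -0.145   0.1049] F [-0.01  0.9  -3.58] gap 0.0427
0.085 t 40.38 tcp [ 0.4429 -0.1451  0.0845] F [ 0.84  0.8  -3.13] gap 0.0429
 t 40.88 tcp [ 0.4433 -0.1454  0.0851] F [ 0.26 -0.65 -3.9 ] gap 0.0428
(array([ 0.133,  0.135, -3.597]), array([0.472, 0.656, 0.334])) [ 0. -0. -1.] 0.0020045119254175348
```

View pics/w9.png

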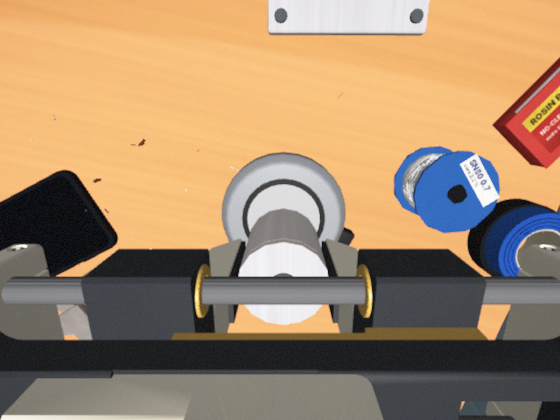

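View pics/c9.png

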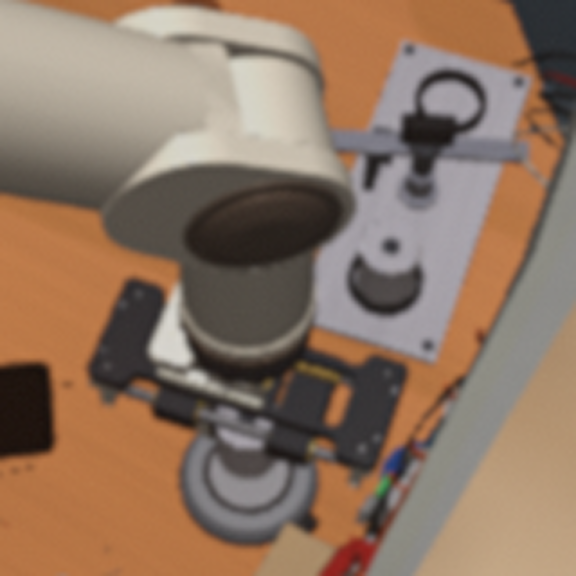

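View pics/c10.png

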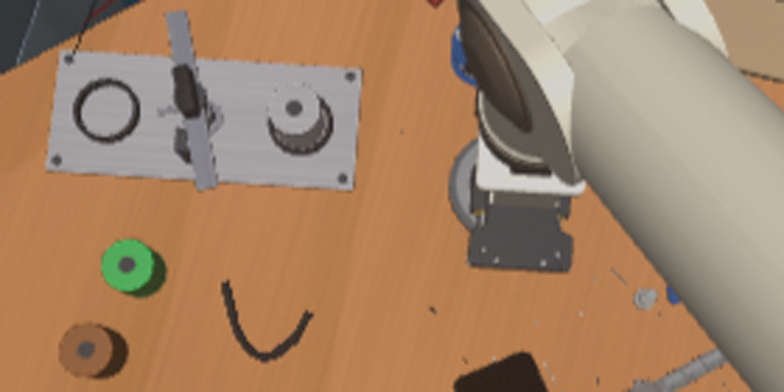

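The wrist view shows the window ring centred near (284.5,217), with the bushing held in front of it. The right bushing stands in its ring and the keeper is turned. I'll do a quick window cross-check and then hand in.

```bash
python3 - <<'E'
from h import *
import pickle
c=pickle.load(open('c_w9.pkl','rb'))
p=[onplane(c,*u,.021) for u in ((284.5,179),(243,216),(325,216))]; print(np.round(p,4)); 
print('cap expected px',proj(c,[.4433,-.1453,.117]))
q=[onplane(c,*u,.021) for u in ((222,213),(345,213))];print(np.round(q,4))
st(); manip.hand_in()
E
```

```text
[[ 0.447  -0.1136  0.021 ]
 [ 0.4137 -0.1407  0.021 ]
 [ 0.4766 -0.144   0.021 ]]
cap expected px (np.float64(280.8923530438508), np.float64(285.1427690137989))
[[ 0.3978 -0.1375  0.021 ]
 [ 0.492  -0.1424  0.021 ]]
 t 41.33 tcp [ 0.4433 -0.1453  0.085 ] F [ 1.32  0.13 -3.76] gap 0.0428
the job is handed in; nothing more can be done
```

I finished the job and handed it in at about 41 s of robot time. The interface reported no verdict.

- **Keeper:** I pressed the knob with a force that peaked at about 15 N and turned it 1.3 rad clockwise. A wrist picture taken afterwards put it at about 1.31 rad, and later pictures showed it still turned.
- **Weighing:** The left bushing pulled about 3.7 N, so it is the heavy one. The right pulled about 1.1 to 1.2 N, which matches the light one. Each was put back in its own seat after weighing, and the right one looked upright in its ring in the last pictures.
- **Final hold:** The left bushing is held upright, with its underside about 40 mm above the glass by the tool height. The load was steady at about 3.6 to 3.9 N and the joints were almost still. The tool axis was vertical.
- **Window position:** The two overhead views put the centre at (0.4433, -0.1453) to within 1 mm. A rough check with the wrist camera gave about (0.445, -0.142), roughly 4 mm away and well inside the 20 mm limit.
- **Other things on the desk:** I saw no sign that the spool, cutters or bolt were touched. In the last views the arm partly hid the cutters, so that check is incomplete.

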